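Open the bushing jar in the bench nest

TASK

Push the square jar of bushings along the bench into the aluminium nest, red mark leading, until it is fully home against the back stop with its cap still locked. Then, with the nest bracing it, unscrew the tight blue cap anticlockwise, stop when its yellow pointer meets the red mark and the lugs come free, and lift it straight up. Finish still gripping the cap level and still, pointer about over the mark, with its lower edge about 2 cm above the jar's mouth; the jar stays standing on the bench, home in the nest, and the other things are left alone.

Things in the scene. Friction and masses are not known exactly. Their poses are not given: they have to be found in the camera images.
- cap_center (a point): blue round cap of the jar, 54 mm across, 28 mm high, 40 g; the point is on its axis, half-way up. z up; x points along the yellow pointer on its top. Locked, this point is 91 mm above the bench. The skirt clears the neck (and the gasket on its rim) after a rise of 26 mm. The cap starts locked, its x axis 63 to 77 degrees clockwise (from above) of the jar's x axis.
- cap: the same cap, origin at the centre of the skirt's lower edge. Unscrews anticlockwise; two inner lugs come free when the pointer is within 25 degrees of the red mark, and stops block it some 30 degrees beyond the mark. Until then it cannot be pulled off. A spring gasket pushes it up with 10 N: it turns stiffly (0.15 to 0.3 N m) and rises 1.5 mm when free.
- jar_center (a point): clear square jar of grey bushings, 0.36 to 0.6 kg, loose; body 80 x 80 mm, 60 mm high; the point is at the middle of that body, 30 mm above its underside. z up; x points from the axis to the red mark on shoulder and face (the face to go to the back stop). Its smooth foot slides easily (friction about 0.3); it turns with the cap unless the nest holds it.
- jar: the same jar, origin at the centre of its underside. Above the flat shoulder, at 60 mm, a neck 35 mm across (46 mm over its lugs) rises to the mouth, 98 mm above the bench. The skirt of the locked cap ends 17 mm above the shoulder.
- nest_seat (a point): fixed aluminium U-shaped nest, open towards the robot; the point is on the bench where the jar's middle stands when home. x runs from mouth to back stop. Walls 28 mm high: back stop face at x = 40 mm; side walls' inner faces at y = -43 and 43 mm from x = -30 to 40 mm, flaring to 130 mm apart at x = -70 mm. No floor. The jar starts 130 to 145 mm in front, up to 0.35 rad askew.
- phalanx_center (a point): resin finger phalanx model, tan, 70 mm long, 26 mm thick; the point is near its middle. To be left alone.
- vertebra_center (a point): ivory plastic vertebra, about 105 mm long, 28 mm high; the point is near its middle. To be left alone.
- bushing_center (a point): grey nylon bushing standing on end, 24 mm across, 20 mm high; the point is near its middle. To be left alone.
- punch_center (a point): steel drift punch, 120 mm long, 12 mm thick, lying down; the point is near its middle. To be left alone.
- mallet_center (a point): small hammer with a wooden handle, lying down; the point is near its middle. To be left alone.
Things that resemble listed ones, but are neither listed nor needed, are in the scene too. Leave any black or green look-alike of the jar alone. There is more than one size of the cap; the job needs the largest.

How it is judged:
On the way, in this order (a step that is already met when the one before it is completed fails the run):
1. the jar is home in the nest, against the back stop, its cap still locked (x of jar_center in the frame of nest_seat above -0.005 m and y of jar_center in the frame of nest_seat between -0.005 and 0.005 m and angle between the x axis of jar_center and the x axis of nest_seat, either way round below 0.12 rad and angle between jar_center's own z axis and vertical below 0.1 rad and angle between the x axis of cap_center and the x axis of jar_center, either way round above 0.7 rad and z of cap_center in the frame of jar_center below 0.066 m), for 0.2 s.
2. the cap is turned until its lugs are free, the jar still home in the nest (x of jar_center in the frame of nest_seat above -0.005 m and y of jar_center in the frame of nest_seat between -0.005 and 0.005 m and angle between the x axis of jar_center and the x axis of nest_seat, either way round below 0.12 rad and angle between jar_center's own z axis and vertical below 0.1 rad and angle between the x axis of cap_center and the x axis of jar_center, either way round below 0.5 rad and horizontal distance between cap_center and jar_center below 0.015 m), for 0.1 s.
At the end, for the whole second after the job is handed in: jar standing within 5 mm of home and 0.12 rad of square in the nest; cap held still in the fingers, off the jar, lower edge 5 to 43 mm above the mouth, within 15 mm of the jar axis, tilted under 10 degrees, pointer within 0.6 rad of the red mark (x of jar_center in the frame of nest_seat above -0.005 m and y of jar_center in the frame of nest_seat between -0.005 and 0.005 m and angle between the x axis of jar_center and the x axis of nest_seat, either way round below 0.12 rad and angle between jar_center's own z axis and vertical below 0.1 rad and height (world z) of jar_center below 0.035 m and z of cap_center in the frame of jar_center between 0.087 and 0.125 m and horizontal distance between cap_center and jar_center below 0.015 m and angle between the x axis of cap_center and the x axis of jar_center, either way round below 0.6 rad and angle between cap_center's own z axis and vertical below 0.17 rad and contact force between cap and the fingers above 1 N and contact force between cap and jar below 0.1 N and linear speed of cap below 0.03 m/s); the arm keeps its last pose, push and grip.
It fails at once if the jar is lifted off the bench or tipped (height (world z) of jar_center above 0.042 m or angle between jar_center's own z axis and vertical above 0.25 rad).
It fails at once if another thing on the bench is disturbed (distance of any of phalanx_center, vertebra_center, bushing_center, punch_center, mallet_center from where it was at the start of the episode above 0.02 m).
It also fails if it takes over 54 s, if anything falls off the work surface, if the arm or the gripper's body presses on something with over 40 N, if the wrist force passes 120 N, or if a joint passes its speed limit or range.

ROBOT

A 7-joint arm with a two-finger parallel gripper is mounted at the origin on the work surface. World frame = base frame: x ahead of the robot, y to its left, z up, the work surface at z = 0. Lengths are in m, angles in rad, forces in N, time in s.
With the tool pointing down it reaches from about 0.4 to 0.875 m from the base axis. Payload 6.5 kg.
Tool frame: the origin (TCP) lies midway between the tips of the shut fingers; the grasp point (between the pads) lies 19 mm behind it (ctrl.grip_point_offset is the distance from the TCP to the grasp point, in m); z points along the fingers, y is the line along which they close (so a half turn about z gives the same grasp; the last joint's range is limited). The gripper opens to 85 mm and grips with 20 to 120 N. Pads are 22 mm wide; open, the fingers measure 114 mm over their backs; the gripper's body (76 mm by 85 mm) begins 54 mm behind the grasp point. The pads swing forward as they close: fully open they stand 13 mm farther back than shut.
Start: joints at [1.154, 0.536, -0.004, 1.538, 0.003, 1.067, -0.071], TCP at [0.223, -0.61, 0.192] pointing down, gripper open.
Joint ranges: [-2.7, 2.7], [-0.37, 2.16], [-1.27, 1.26], [0.24, 2.4], [-1.31, 4.45], [0.19, 1.91], [-2.76, 2.76]. Speed limits (rad/s): [2.39, 2.39, 3.14, 3.14, 3.14, 3.14, 3.14].

INTERFACE

Orientations are given as a unit quaternion [w, x, y, z].
In Python, from plant import ctrl, camera gives the robot as it stands. The module is installed in compiled form; this text tells all that it offers.
- The arm moves only by the shell command python3 -m creep 'ROWS' [FORCE]. ROWS is JSON, a list of rows, each a list of 5 numbers: the shift along the tool's x, y, z in m, then the turn about the tool's z in degrees, then the gripper's target within -1 to 1 (fully open at 1, half-way at 0, shut at -1). In form: [[x, y, z, yaw, hand], ...]. A call has 1 to 8 rows; each row is the pose to reach, as a shift and turn from the pose commanded when the call began, along the tool's axes at that moment; what a row does not reach only later rows make up. A row lasts 1/12 s, in which the tool goes at most 41.7 mm and 7.16 degrees, less where a joint would pass 70% of its speed; a pose out of reach is approached as far as the arm can. A call with a gripper value outside its range is refused whole. The fingers move at their own pace and stop on an object; FORCE is the grip in N (left out, the last holds). Time passes only in rows, so rows that repeat a pose let the fingers close. It gives the time, the measured TCP pose, the force, the opening and the grip force at its end, in the units of the state.
- ctrl.sense(): the state, without advancing time (a new reading comes with each control period).
- camera(name): name is "scene" or "top" or "wrist"; returns a dict with "image" (400x640x3 uint8, red, green, blue), "intrinsics" (3x3 intrinsics, pixels), "extrinsics" (4x4, takes a point from world to camera coordinates); the wrist camera has in their place "hand_eye" (4x4, takes a point from camera to tool coordinates, whose origin is the TCP and whose axes are the flange's). Camera axes: x right, y down, z forward; pixel columns grow to the right and rows downward; lengths in m; the calibration is good to about 2 mm. A picture is of the moment at which its call begins: read the wrist's pose just before it. There is no depth.
- ctrl.hand_in(): hands the job in; it is judged then, once.
The state is a dict: "time": time; "qpos": joint angles; "dq": joint speeds; "tau": joint torques, N m; "tool_pos": TCP position; "tcp_rot": TCP orientation; "wrist_force": force on the tool from outside, world axes, zero at the start; "wrist_torque": the same for the moment, N m; "opening": finger opening in m; "grasp_force": force on a finger pad.
Only numpy, scipy, OpenCV 4.12 (cv2) and the standard library are available. Lean on these libraries where they do the work, as an engineer would, in place of code of your own. Each camera call takes 0.05 s, during which the arm holds its last target. There are 200 camera calls.

## Working session

There is one attempt and no reset: what is moved stays moved. The work goes in short steps, Python scripts to look and compute and a shell command to move; the robot and the scene stay as the last step left them, time stands still between calls to the robot, and variables do not carry over. Pictures are saved under pics/ and viewed, at most 13 in all, crops included, and the job is handed in when it is done.

```bash
mkdir -p pics
cat > h.py <<'E'
import numpy as np, cv2
from plant import ctrl, camera
from scipy.spatial.transform import Rotation as R
def snap(n,f=None):
    s=ctrl.sense(); c=camera(n)
    K=np.array(c["intrinsics"])
    if n=="wrist":
        T=np.eye(4); q=s["tcp_rot"]; T[:3,:3]=R.from_quat([q[1],q[2],q[3],q[0]]).as_matrix(); T[:3,3]=s["tool_pos"]
        W=T@np.array(c["hand_eye"])
    else: W=np.linalg.inv(np.array(c["extrinsics"]))
    if f: cv2.imwrite("pics/"+f,c["image"][:,:,::-1])
    return c["image"],K,W
def ray(K,W,u,v):
    d=W[:3,:3]@np.linalg.solve(K,[u,v,1.0]); return W[:3,3],d/np.linalg.norm(d)
def onz(K,W,u,v,z):
    o,d=ray(K,W,u,v); return o+d*(z-o[2])/d[2]
def tri(a,b):
    (o1,d1),(o2,d2)=a,b
    t=np.linalg.lstsq(np.c_[d1,-d2],o2-o1,rcond=None)[0]
    p,q=o1+t[0]*d1,o2+t[1]*d2
    return (p+q)/2,np.linalg.norm(p-q)
E
python3 - <<'E'
from h import *
np.set_printoptions(precision=4,suppress=True)
a=snap("scene"); b=snap("top")
for n,x in zip(("scene","top"),(a,b)):
    np.savez("%s.npz"%n,i=x[0],K=x[1],W=x[2]); print(n,x[1][0],x[2])
    cv2.imwrite("pics/%s0.png"%n,x[0][:,:,::-1])
s=ctrl.sense(); print(s)
E
```

```text
scene [490.2472   0.     324.3097] [[ 0.8248  0.4625 -0.3253  1.008 ]
 [ 0.5652 -0.69    0.4521 -0.5847]
 [-0.0154 -0.5568 -0.8305  1.2554]
 [ 0.      0.      0.      1.    ]]
top [445.1348   0.     314.5529] [[ 0.0123 -0.9931  0.1162  0.404 ]
 [-0.9994 -0.0161 -0.0321  0.0846]
 [ 0.0338 -0.1157 -0.9927  1.2058]
 [ 0.      0.      0.      1.    ]]
{'time': 0.1, 'qpos': array([ 1.1538,  0.5371, -0.0045,  1.5388,  0.0026,  1.0673, -0.0712]), 'dq': array([-0.0004, -0.0016, -0.0005, -0.0013, -0.0001, -0.0003, -0.0008]), 'tau': array([  0.0031, -58.4566,   1.052 , -25.9779,   0.0126,   0.0046,
        -0.    ]), 'tool_pos': array([ 0.2231, -0.6098,  0.1917]), 'tcp_rot': array([-0.0008,  0.9846,  0.1746, -0.0002]), 'wrist_force': array([-0.4899, -0.1712, -0.0292]), 'wrist_torque': array([0.005 , 0.0139, 0.0106]), 'grasp_force': 0.0, 'opening': 0.08505507142146641}
```

View pics/scene0.png

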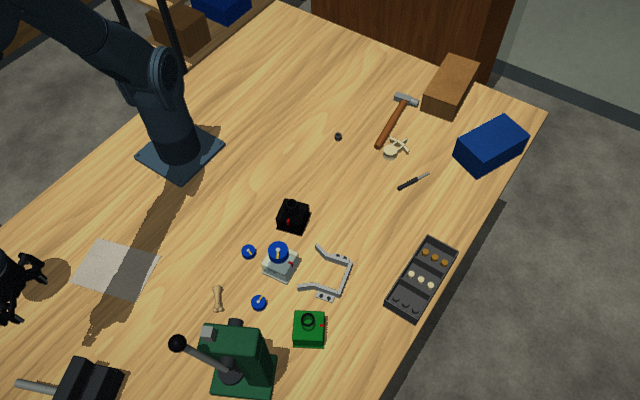

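View pics/top0.png

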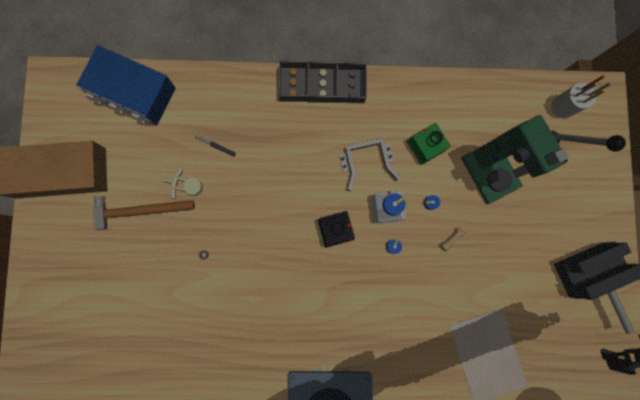

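Scene view: the large blue cap sits on the clear jar at (278,252), with the nest at (328,272). In the top view they are at (394,205) and (368,162).

Candidates, as scene / top pixels:
- Blue cap on the clear jar, (278,252) / (394,205).
- Small loose caps, (249,251) / (431,202) and (259,302) / (394,246).
- Black jar, (293,216) / (336,229).
- Green jar, (310,328) / (429,143).

I choose the clear jar with the large cap, and check it in a close crop.

Run:
```python
from h import *
np.set_printoptions(precision=4,suppress=True)
D={n:np.load(n+".npz") for n in("scene","top")}
a=D["scene"]["i"][220:310,240:360]; b=D["top"]["i"][130:230,330:450]
up=lambda x,f:cv2.resize(x,None,fx=f,fy=f,interpolation=cv2.INTER_CUBIC)
a=up(a,3.3);b=up(b,3.3); h=max(a.shape[0],b.shape[0])
c=np.hstack([cv2.copyMakeBorder(x,0,h-x.shape[0],0,0,cv2.BORDER_CONSTANT) for x in(a,b)])
cv2.imwrite("pics/crop1.png",c[:,:,::-1]); print(c.shape)
for n,box in (("scene",(220,310,240,310)),("top",(180,260,370,450))):
    r0,r1,c0,c1=box; i=D[n]["i"][r0:r1,c0:c1]; hsv=cv2.cvtColor(i,cv2.COLOR_RGB2HSV)
    m=cv2.inRange(hsv,(100,120,60),(130,255,255)); cs,_=cv2.findContours(m,0,2)
    for q in cs:
        if cv2.contourArea(q)>20: (x,y),r=cv2.minEnclosingCircle(q); print(n,x+c0,y+r0,r,cv2.contourArea(q))
```

```text
(330, 792, 3)
scene 258.1833324432373 302.3499984741211 7.667529582977295 127.5
scene 247.7268042564392 251.31443214416504 7.11247444152832 132.5
scene 278.0 251.9047622680664 11.095338821411133 316.5
top 393.68556785583496 246.273193359375 7.112473011016846 95.0
top 431.9193534851074 202.01612854003906 7.153286457061768 89.0
top 393.82500076293945 204.0 10.608144760131836 253.0
```

View pics/crop1.png

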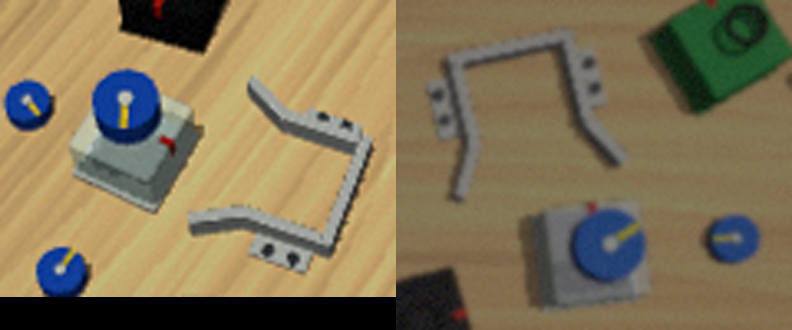

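The crop confirms it: a clear jar with the large blue cap, yellow pointer visible, red mark on the face towards the nest (top pixel about (390,193)). The nest's inner back corners are near top pixels (351,150) and (381,144).

Run:
```python
from h import *
np.set_printoptions(precision=4,suppress=True)
D={n:np.load(n+".npz") for n in("scene","top")}
S=(D["scene"]["K"],D["scene"]["W"]);T=(D["top"]["K"],D["top"]["W"])
sc=lambda x,y:(240+x/3.3,220+y/3.3); tc=lambda x,y:(330+(x-396)/3.3,130+y/3.3)
for n,p,q in (("captop",(126,98),(611,243)),("mark",(165,142),(592,207)),("cornR",(322,235),(565,46)),("cornL",(356,150),(466,68))):
    print(n,*tri(ray(*S,*sc(*p)),ray(*T,*tc(*q))))
for n,p,z in (("tip",(638,224),.105),("markz",(592,208),.06),("bR",(563,47),.028),("bL",(467,68),.028),("sR",(580,118),.028),("sL",(480,143),.028),("fR",(613,163),.028),("fL",(465,198),.028)):
    print(n,onz(*T,*tc(*p),z))
```

```text
captop [ 0.5397 -0.1524  0.1038] 0.0029135204654262108
mark [ 0.5732 -0.1485  0.0565] 0.00048225567558028774
cornR [ 0.7154 -0.1328  0.0193] 0.0056028279735985086
cornL [ 0.6958 -0.0508  0.0158] 0.005332370390162575
tip [ 0.5534 -0.174   0.105 ]
markz [ 0.5717 -0.1479  0.06  ]
bR [ 0.7101 -0.1313  0.028 ]
bL [ 0.6908 -0.0519  0.028 ]
sR [ 0.6508 -0.1451  0.028 ]
sL [ 0.6285 -0.0628  0.028 ]
fR [ 0.6139 -0.172   0.028 ]
fL [ 0.5828 -0.0506  0.028 ]
```

```bash
python3 -m creep '[[0.06,-0.04,-0.05,0,1],[0.1,-0.07,-0.05,0,1],[0.14,-0.095,-0.05,0,1],[0.18,-0.12,-0.05,0,1],[0.21,-0.145,-0.05,0,1],[0.24,-0.165,-0.05,0,1],[0.28,-0.19,-0.05,0,1],[0.31,-0.21,-0.05,0,1]]' 60; python3 -c "
from h import *
print(ctrl.sense()['qpos'])"
```

```text
time: 0.77
tool_pos: [0.4127, -0.3458, 0.242]
tcp_rot: [-0.0, 0.985, 0.174, -0.0]
wrist_force: [1.0, -0.9, 0.3]
opening: 0.0854
grasp_force: 0.0
[ 0.71780162  0.29829864 -0.12803205  1.77445759  0.04293698  1.07173386
 -0.64534875]
```

```bash
python3 -m creep '[[0.04,-0.025,0,0,1],[0.07,-0.05,0,0,1],[0.105,-0.07,0,0,1],[0.14,-0.095,0,0,1],[0.17,-0.12,0,0,1],[0.2,-0.14,0,0,1],[0.2,-0.14,0,0,1]]'
python3 - <<'E'
from h import *
i,K,W=snap("wrist","w1.png"); np.savez("w1.npz",i=i,K=K,W=W)
print(W,ctrl.sense()["tool_pos"])
E
```

```text
time: 1.35
tool_pos: [0.5556, -0.1379, 0.2418]
tcp_rot: [-0.002, 0.984, 0.18, 0.002]
wrist_force: [0.5, 0.0, 0.8]
opening: 0.0854
grasp_force: 0.0
[[ 0.35496107 -0.90097262 -0.24950146  0.61850684]
 [-0.93487479 -0.34306325 -0.09119612 -0.11455205]
 [-0.00342957  0.2656237  -0.96407069  0.42169207]
 [ 0.          0.          0.          1.        ]] [ 0.5535948  -0.14232697  0.24158935]
```

View pics/w1.png

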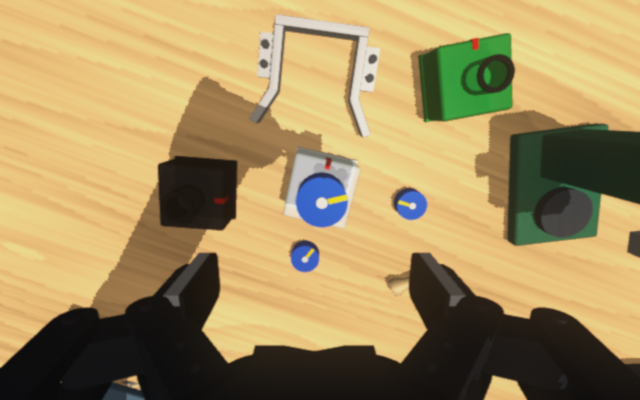

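Wrist view 1: nest back stop at (320,28), jar with cap at (322,200), red mark at (328,163), pointer towards (345,198). I enlarge it for edge pixels.

Run:
```python
from h import *
d=np.load("w1.npz"); K,W=d["K"],d["W"]; np.set_printoptions(precision=4,suppress=True)
c=cv2.resize(d["i"][5:235,240:400],None,fx=4,fy=4,interpolation=cv2.INTER_CUBIC)
c=np.hstack([c[:560],np.zeros((560,0,3),np.uint8)]); 
c2=cv2.resize(d["i"][5:145,240:390],None,fx=2.6,fy=4,interpolation=cv2.INTER_CUBIC)[:560,:390]
c3=cv2.resize(d["i"][140:235,270:370],None,fx=4,fy=4,interpolation=cv2.INTER_CUBIC)
o=np.zeros((560,800,3),np.uint8); o[:c2.shape[0],:c2.shape[1]]=c2; o[:c3.shape[0],400:800]=c3
cv2.imwrite("pics/crop2.png",o[:,:,::-1])
hsv=cv2.cvtColor(d["i"],cv2.COLOR_RGB2HSV); sub=hsv[140:240,270:375]
for n,m in (("blue",cv2.inRange(sub,(100,120,60),(130,255,255))),("yel",cv2.inRange(sub[35:80],(20,120,120),(35,255,255))),("red",cv2.inRange(sub,(0,150,60),(6,255,255))|cv2.inRange(sub,(174,150,60),(180,255,255)))):
    cs,_=cv2.findContours(m,0,2); q=max(cs,key=cv2.contourArea); print(n,cv2.minEnclosingCircle(q),cv2.minAreaRect(q),cv2.contourArea(q),"off 270,",175 if n=="yel" else 140)
```

```text
blue ((51.40034484863281, 60.51383972167969), 25.629249572753906) ((50.75, 60.750003814697266), (50.401851654052734, 49.4212646484375), 78.69007110595703) 1655.5 off 270, 140
yel ((67.0, 24.5), 9.34087085723877) ((66.88201904296875, 23.988759994506836), (5.021862983703613, 18.663339614868164), 77.00537872314453) 74.0 off 270, 175
red ((57.5, 23.5), 4.743516445159912) ((57.85294723510742, 23.58823585510254), (3.8805696964263916, 9.45888900756836), 14.03624439239502) 23.0 off 270, 140
```

View pics/crop2.png

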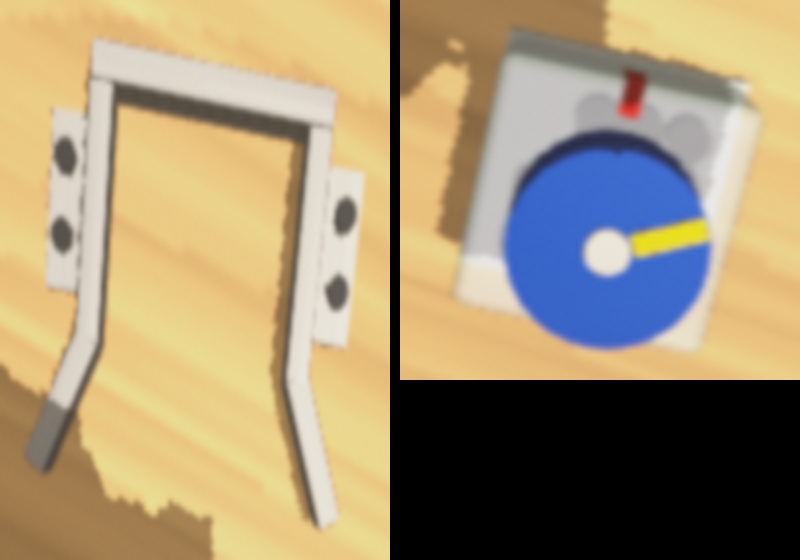

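The crop shows the nest's inner top edges, from left (115,85)→(101,335) and right (309,125)→(288,375). The jar's shoulder corners are near (505,55), (760,115), (456,297) and (697,352), the red mark root is at (628,112) and the cap hub is at (608,252).

Run:
```python
from h import *
d=np.load("w1.npz"); K,W=d["K"],d["W"]; np.set_printoptions(precision=4,suppress=True)
T=np.load("top.npz"); S=np.load("scene.npz")
n=lambda x,y,z=.028:onz(K,W,240+x/2.6,5+y/4,z)
j=lambda x,y,z=.06:onz(K,W,270+(x-400)/4,140+y/4,z)
ang=lambda a,b:np.degrees(np.arctan2(*(b-a)[1::-1]))
lb,lf,rb,rf=n(115,85),n(101,335),n(309,125),n(288,375)
print(lb,lf,rb,rf)
yw=[ang(lf,lb),ang(rf,rb),ang(lb,rb)+90]; print("nest yaw",yw)
y=np.radians(np.mean(yw)); X=np.array([np.cos(y),np.sin(y)])
seat=(lb+rb)[:2]/2-.04*X; print("seat",seat,"w",np.linalg.norm(lb-rb))
a,b,c,e=j(505,55),j(760,115),j(456,297),j(697,352)
print(a,b,c,e,"jar ctr",(a+b+c+e)/4,"yaw",ang(c,a),ang(e,b),ang(a,b)+90,ang(c,e)+90)
hub=(270+208/4,140+252/4)
print("hub z.105",onz(K,W,*hub,.105),"w+top",tri(ray(K,W,*hub),ray(T["K"],T["W"],330+215/3.3,130+243/3.3)),"w+scene",tri(ray(K,W,*hub),ray(S["K"],S["W"],240+126/3.3,220+98/3.3)))
h=j(608,252,.105); print("pointer",ang(h,j(709,231,.105)), "mark",j(628,112), ang(h,j(628,112)))
```

```text
[ 0.6946 -0.0488  0.028 ] [ 0.6305 -0.0647  0.028 ] [ 0.7147 -0.1302  0.028 ] [ 0.6499 -0.1473  0.028 ]
nest yaw [np.float64(13.918200352314305), np.float64(14.791454500776096), np.float64(13.845911785399366)]
seat [ 0.6659 -0.0993] w 0.08387502789583533
[ 0.5709 -0.1098  0.06  ] [ 0.5808 -0.1837  0.06  ] [ 0.4985 -0.1206  0.06  ] [ 0.5079 -0.1941  0.06  ] jar ctr [ 0.5395 -0.1521  0.06  ] yaw 8.48152548080822 8.095221952142493 7.588567039448023 7.325199158658279
hub z.105 [ 0.5388 -0.1524  0.105 ] w+top (array([ 0.5386, -0.1528,  0.1047]), np.float64(0.0007357680680376578)) w+scene (array([ 0.54  , -0.1521,  0.1047]), np.float64(0.0024895755525815417))
pointer -56.96151451782644 mark [ 0.5682 -0.1482  0.06  ] 8.250930237468967
```

```bash
python3 -m creep '[[-0.017,0.004,0.03,0,1],[-0.017,0.004,0.06,0,1],[-0.017,0.004,0.09,0,1],[-0.017,0.004,0.11,0,1],[-0.017,0.004,0.11,0,1]]'; python3 -c "
from h import *
from plant import camera
camera('top');s=ctrl.sense();print(s['tool_pos'],s['tcp_rot'],s['qpos'],ctrl.grip_point_offset)"
```

```text
time: 1.82
tool_pos: [0.5328, -0.1578, 0.1276]
tcp_rot: [-0.001, 0.985, 0.174, -0.004]
wrist_force: [0.0, 0.4, -0.1]
opening: 0.0855
grasp_force: 0.0
[ 0.53470583 -0.15788693  0.1301022 ] [-7.83925341e-04  9.84768116e-01  1.73853615e-01 -2.46243769e-03] [ 0.37331259  0.47093244 -0.21697337  1.82609071  0.12917439  0.86341818
 -1.12669752] 0.0187
```

```bash
python3 -m creep '[[0.006,-0.004,0.02,0,1],[0.006,-0.004,0.04,0,1],[0.006,-0.004,0.058,0,1],[0.006,-0.004,0.058,0,1],[0.006,-0.004,0.058,0,1]]'
python3 - <<'E'
from h import *
i,K,W=snap("wrist","w2.png");s=ctrl.sense();print(s['tool_pos'],s['tcp_rot'],s['wrist_force'])
E
```

```text
time: 2.28
tool_pos: [0.5418, -0.152, 0.075]
tcp_rot: [0.0, 0.985, 0.174, 0.0]
wrist_force: [0.0, -0.0, -0.1]
opening: 0.0848
grasp_force: 0.0
[ 0.54251746 -0.15204983  0.0757029 ] [5.22787844e-04 9.84708819e-01 1.74205317e-01 8.80778793e-04] [ 0.52424554  0.55012109 -0.01587317]
```

View pics/w2.png

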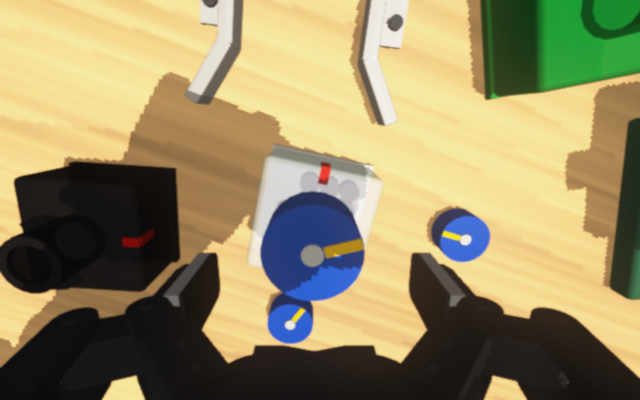

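Wrist view 2: the cap (hub at (312,256)) is between the pads and clear of the small cap at (290,322). I nudge back 3 mm, go 5 mm lower and close.

```bash
python3 -m creep '[[-0.003,-0.001,0.005,0,1],[-0.003,-0.001,0.005,0,1],[-0.003,-0.001,0.005,0,-1],[-0.003,-0.001,0.005,0,-1],[-0.003,-0.001,0.005,0,-1],[-0.003,-0.001,0.005,0,-1],[-0.003,-0.001,0.005,0,-1],[-0.003,-0.001,0.005,0,-1]]' 60;  python3 -c "
from h import *
s=ctrl.sense();print(s['tool_pos'],s['tcp_rot'],s['wrist_force'],s['wrist_torque'],s['opening'],s['grasp_force'])"
```

```text
time: 3.0
tool_pos: [0.5384, -0.1514, 0.069]
tcp_rot: [0.0, 0.985, 0.175, 0.0]
wrist_force: [-0.3, 0.0, 0.8]
opening: 0.0123
grasp_force: 0.0
[ 0.53838323 -0.15139783  0.06904412] [7.82574260e-06 9.84652307e-01 1.74527460e-01 3.19245049e-05] [-0.29950993  0.03314671  0.77475332] [0.03123649 0.04322182 0.00519683] 0.012279120552698735 0.0
```

The fingers closed to 12 mm without touching anything, so they missed the cap. I look before doing anything else.

Run:
```python
from h import *
a=snap("scene"); b=snap("top"); w=snap("wrist")
np.savez("w3.npz",i=w[0],K=w[1],W=w[2]);np.savez("s3.npz",i=a[0],K=a[1],W=a[2])
A=cv2.resize(a[0][200:320,220:370],None,fx=2.6,fy=2.6,interpolation=cv2.INTER_CUBIC)
B=cv2.resize(w[0],(400,250)); o=np.zeros((320,800,3),np.uint8); o[:A.shape[0],:A.shape[1]]=A; o[:250,400:]=B
cv2.imwrite("pics/c3.png",o[:,:,::-1]);s=ctrl.sense();print(s['opening'],s['tool_pos'],s['time'],np.linalg.inv(w[2])[:3])
```

```text
-0.00015801130647881306 [ 0.53829712 -0.15141991  0.06896578] 3.15 [[ 3.44253892e-01 -9.38876402e-01  6.00383311e-04 -3.27332441e-01]
 [-9.04227218e-01 -3.31376963e-01  2.69374175e-01  4.34916119e-01]
 [-2.52710103e-01 -9.32759908e-02 -9.63035406e-01  3.79615549e-01]]
```

View pics/c3.png

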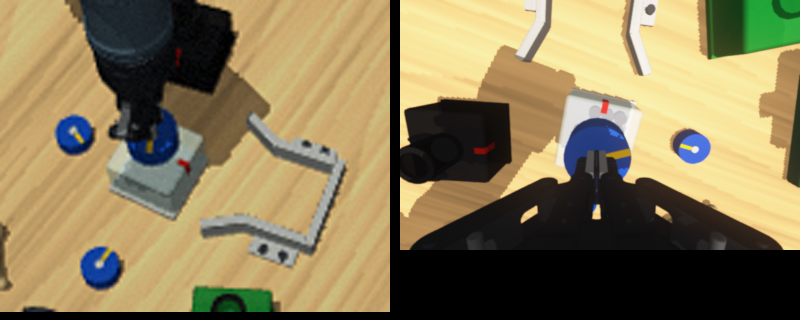

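The right half is the wrist view: the shut fingertips are near full-frame pixel (317,245), overlapping the cap. In the scene view they lie on the robot side of the cap, near (270,252). I check the tool frame by triangulating the tips and projecting the reported TCP.

Run:
```python
from h import *
np.set_printoptions(precision=4,suppress=True)
w=np.load("w3.npz");s=np.load("s3.npz")
def proj(d,p):
    c=np.linalg.inv(d["W"])@np.r_[p,1]; q=d["K"]@c[:3]; return q[:2]/q[2]
t=ctrl.sense()["tool_pos"]
for z in (0,.019,.05,.1): print(z,"wrist",proj(w,t+[0,0,z]),"scene",proj(s,t+[0,0,z]))
print("cap now?",)
for n,d,b in(("w",w,(180,330,240,420)),("s",s,(220,300,255,310))):
    hsv=cv2.cvtColor(d["i"][b[0]:b[1],b[2]:b[3]],cv2.COLOR_RGB2HSV);m=cv2.inRange(hsv,(100,120,40),(130,255,255))
    cs,_=cv2.findContours(m,0,2);q=max(cs,key=cv2.contourArea);c,r=cv2.minEnclosingCircle(q);print(n,c[0]+b[2],c[1]+b[0],r)
print("expected captop", proj(w,[.539,-.1523,.105]),proj(s,[.539,-.1523,.105]))
print("tip tri",tri(ray(w["K"],w["W"],317,243),ray(s["K"],s["W"],220+130/2.6,200+135/2.6)))
A=cv2.resize(s["i"][215:285,235:315],None,fx=5,fy=5,interpolation=cv2.INTER_CUBIC);B=cv2.resize(w["i"][170:345,250:390],(400,500))
o=np.zeros((500,800,3),np.uint8);o[:350,:400]=A;o[:,400:]=B;cv2.imwrite("pics/c4.png",np.clip(o[:,:,::-1].astype(int)*1.6,0,255).astype(np.uint8))
```

```text
0 wrist [314.3254 230.574 ] scene [278.6431 255.3061]
0.019 wrist [314.379 243.   ] scene [277.988  252.0073]
0.05 wrist [314.4958 270.0942] scene [276.8847 246.4522]
0.1 wrist [314.8389 349.6828] scene [275.0094 237.0104]
cap now?
w 311.1153869628906 243.0 53.82186508178711
s 278.33823585510254 251.98529434204102 11.019997596740723
expected captop [316.6159 255.9412] [277.3955 249.3551]
tip tri (array([ 0.5214, -0.1568,  0.0679]), np.float64(0.017629669976834773))
```

View pics/c4.png

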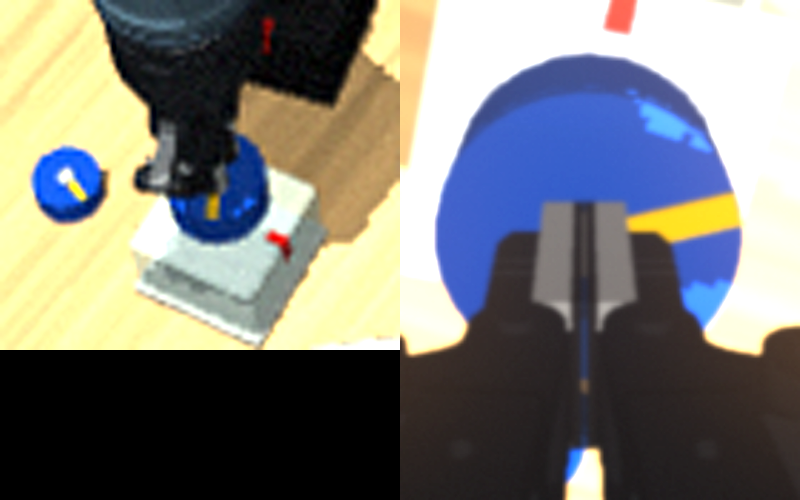

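In the enlarged crop the shut fingertips (wrist px (315,242)) sit above the cap's top and hide its hub. They are evidently well above the reported TCP. I estimate where the real tips are in the tool frame, from the known 85 mm opening seen in the first wrist view.

Run:
```python
from h import *
np.set_printoptions(precision=4,suppress=True)
d=np.load("w1.npz");K=d["K"]; print(K[0],K[1])
H=np.array(camera("wrist")["hand_eye"]);print(H)
# open tips: inner corners of the silver ends, 85 mm apart
for uvL,uvR in (((217,255),(412,255)),((218,295),(411,295))):
    a=np.linalg.solve(K,[*uvL,1.]);b=np.linalg.solve(K,[*uvR,1.])
    s=.085/np.linalg.norm(a-b); print("open tip in tool frame",(H@np.r_[s*(a+b)/2,1])[:3],"depth",s)
# shut tips at (314.8,242) : tool-frame point for assorted depths
r=np.linalg.solve(K,[314.8,242,1.])
for z in (.13,.14,.15,.16,.175,.19): print(z,(H@np.r_[z*r,1])[:3])
s=ctrl.sense();print(s["time"],s["tool_pos"],s["wrist_force"])
```

```text
[319.0584   0.     314.0178] [  0.     319.0584 202.3394]
[[ 0.0006 -0.963  -0.2693  0.0678]
 [ 1.      0.0004  0.0007 -0.0003]
 [-0.0006 -0.2693  0.963  -0.1796]
 [ 0.      0.      0.      1.    ]]
open tip in tool frame [ 0.0082  0.     -0.0519] depth 0.13907675179061618
open tip in tool frame [-0.0094  0.     -0.0553] depth 0.14051796165373137
0.13 [ 0.0172  0.0001 -0.0588]
0.14 [ 0.0133  0.0001 -0.0495]
0.15 [ 0.0094  0.0002 -0.0402]
0.16 [ 0.0055  0.0002 -0.0309]
0.175 [-0.0003  0.0002 -0.0169]
0.19 [-0.0061  0.0003 -0.003 ]
3.2 [ 0.5383 -0.1514  0.069 ] [0.6325 0.8441 0.1464]
```

The real fingertips sit 40 mm behind the reported TCP, both open (z = -0.053, of which 13 mm is swing) and shut (-0.040), and they are centred laterally. To grasp at z ≈ 0.09 the reported TCP must be at about 0.029. I raise slightly, open, then descend in steps while watching the force.

```bash
python3 -m creep '[[0,0,-0.012,0,1],[0,0,-0.012,0,1],[0,0,-0.012,0,1],[0,0,-0.012,0,1],[0,0,-0.012,0,1],[0,0,-0.012,0,1],[0,0,-0.012,0,1]]'; python3 -m creep '[[0.001,0.001,0,0,1],[0.001,0.001,0.015,0,1],[0.001,0.001,0.03,0,1],[0.001,0.001,0.04,0,1],[0.001,0.001,0.04,0,1]]'
```

```text
time: 3.78
tool_pos: [0.5381, -0.1514, 0.0808]
tcp_rot: [-0.0, 0.985, 0.175, -0.0]
wrist_force: [1.1, -0.1, -0.7]
opening: 0.0831
grasp_force: 0.0
time: 4.2
tool_pos: [0.5379, -0.1516, 0.0389]
tcp_rot: [-0.001, 0.985, 0.175, -0.002]
wrist_force: [-0.2, 0.7, -0.3]
opening: 0.0854
grasp_force: 0.0
```

No contact so far. I go the last 11 mm and close.

```bash
python3 -m creep '[[0.001,0,0.006,0,1],[0.001,0,0.011,0,1],[0.001,0,0.011,0,0.5],[0.001,0,0.011,0,0],[0.001,0,0.011,0,-1],[0.001,0,0.011,0,-1],[0.001,0,0.011,0,-1],[0.001,0,0.011,0,-1]]' 50;  python3 - <<'E'
from h import *
w=snap("wrist"); a=snap("scene"); s=ctrl.sense();print(s['tool_pos'],s['wrist_force'],s['wrist_torque'],s['opening'],s['grasp_force'])
A=cv2.resize(a[0][210:290,230:330],(400,320),interpolation=cv2.INTER_CUBIC);B=cv2.resize(w[0][130:370,160:470],(400,310))
o=np.zeros((320,800,3),np.uint8);o[:320,:400]=A;o[:310,400:]=B;cv2.imwrite("pics/c5.png",np.clip(o[:,:,::-1]*1.4,0,255).astype(np.uint8))
E
```

```text
time: 4.87
tool_pos: [0.5408, -0.1515, 0.0306]
tcp_rot: [0.0, 0.985, 0.175, 0.0]
wrist_force: [-1.5, 0.7, 5.9]
opening: 0.053
grasp_force: 52.0
[ 0.54079324 -0.15145863  0.03063273] [-1.329404    1.44480194  6.80601029] [0.34206834 0.45530765 0.0152136 ] 0.05316984256507507 51.99533904902637
```

View pics/c5.png

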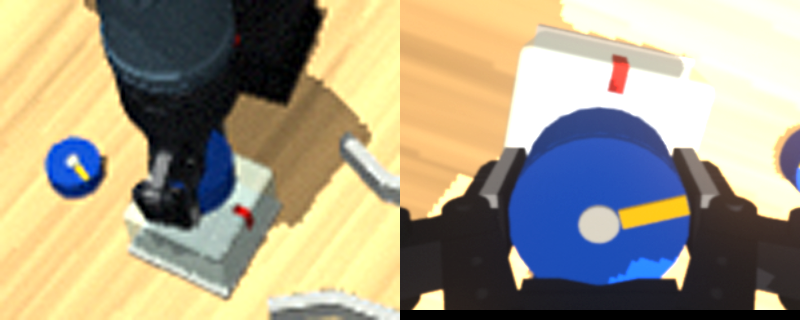

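Gripped: the opening is 53 mm at 52 N with the pads on the cap's sides and the jar undisturbed. I slide the jar into line with the nest, turning it 6° anticlockwise.

```bash
python3 -m creep '[[0.005,-0.001,-0.001,-1,-1],[0.014,-0.003,-0.001,-2,-1],[0.023,-0.006,-0.001,-3,-1],[0.032,-0.008,-0.001,-4,-1],[0.041,-0.01,-0.001,-5,-1],[0.05,-0.0125,-0.001,-6,-1],[0.058,-0.0145,-0.001,-6,-1],[0.058,-0.0145,-0.001,-6,-1]]';  python3 - <<'E'
from h import *
np.set_printoptions(precision=4,suppress=True)
w=snap("wrist"); s=ctrl.sense(); K,W=w[1],w[2]
print(s['tool_pos'],s['tcp_rot'],s['wrist_force'],s['opening'],s['grasp_force'])
hsv=cv2.cvtColor(w[0],cv2.COLOR_RGB2HSV)
for n,lo,hi,z in (("yel",(20,150,150),(33,255,255),.105),("red",(0,170,90),(6,255,255),.06)):
    m=cv2.inRange(hsv,lo,hi); m[:100]=0;m[330:]=0;m[:,:230]=0;m[:,400:]=0
    cs,_=cv2.findContours(m,0,2)
    for q in cs:
        if cv2.contourArea(q)>15:
            r=cv2.minAreaRect(q);bx=cv2.boxPoints(r); 
            e=sorted([(np.linalg.norm(bx[i]-bx[(i+1)%4]),i) for i in range(4)])[:2]
            p=[onz(K,W,*((bx[i]+bx[(i+1)%4])/2),z) for _,i in e]; print(n,r,p)
cv2.imwrite("pics/w6.png",w[0][:,:,::-1])
E
```

```text
time: 5.63
tool_pos: [0.5924, -0.1155, 0.031]
tcp_rot: [-0.001, 0.974, 0.227, 0.001]
wrist_force: [1.4, 0.1, -2.2]
opening: 0.0532
grasp_force: 53.7
[ 0.5917 -0.1161  0.0309] [-0.0005  0.974   0.2266  0.0012] [ 1.5047  0.8034 -2.9331] 0.05329118317152629 53.698097364977
yel ((356.45880126953125, 294.064697265625), (13.992016792297363, 52.49717330932617), 77.47119140625) [array([ 0.6079, -0.1358,  0.105 ]), array([ 0.5952, -0.1209,  0.105 ])]
red ((329.7297668457031, 188.1216278076172), (10.685934066772461, 24.00225257873535), 9.462321281433105) [array([ 0.6306, -0.1058,  0.06  ]), array([ 0.6193, -0.1095,  0.06  ])]
```

```bash
python3 -m creep '[[0.008,0.002,0,0,-1],[0.018,0.004,0,0,-1],[0.028,0.0065,0,0,-1],[0.038,0.0085,0,0,-1],[0.047,0.0105,0,0,-1],[0.055,0.0125,0,0,-1],[0.062,0.014,0,0,-1],[0.068,0.0155,0,0,-1]]';  python3 -c "
from h import *
camera('top');s=ctrl.sense();print(s['tool_pos'],s['tcp_rot'],s['wrist_force'],s['wrist_torque'],s['opening'],s['grasp_force'])"
```

```text
time: 6.35
tool_pos: [0.6583, -0.102, 0.0309]
tcp_rot: [-0.0, 0.974, 0.226, -0.0]
wrist_force: [-3.2, -0.4, 1.1]
opening: 0.0525
grasp_force: 54.0
[ 0.65976021 -0.10141929  0.03096791] [-4.92342532e-05  9.74123056e-01  2.26016801e-01  8.21446425e-04] [ 1.03954324 -0.75186036 -3.77742722] [ 0.0319644  -0.22219724 -0.02728283] 0.05360434404840967 53.60038566403091
```

```bash
python3 -m creep '[[0.002,0.0005,0,0,-1],[0.004,0.001,0,0,-1],[0.006,0.0015,0,0,-1],[0.008,0.002,0,0,-1],[0.0095,0.002,0,0,-1],[0.011,0.0025,0,0,-1],[0.011,0.0025,0,0,-1]]';  python3 -c "
from h import *
camera('top');s=ctrl.sense();print(s['tool_pos'],s['tcp_rot'],s['wrist_force'],s['wrist_torque'],s['opening'],s['grasp_force'])"
```

```text
time: 6.98
tool_pos: [0.6693, -0.0995, 0.0309]
tcp_rot: [0.0, 0.974, 0.226, 0.0]
wrist_force: [-0.9, -0.5, -1.6]
opening: 0.0531
grasp_force: 53.8
[ 0.66926205 -0.0995363   0.03093376] [8.55567817e-05 9.74173213e-01 2.25801795e-01 3.06747942e-04] [-0.48294038 -0.45081768 -2.47162845] [0.00503151 0.07694057 0.07571388] 0.05299100441287151 53.81132089532912
```

```bash
python3 -m creep '[[0.002,0.0005,0,0,-1],[0.003,0.0005,0,0,-1],[0.004,0.001,0,0,-1],[0.004,0.001,0,0,-1]]';  python3 - <<'E'
from h import *
w=snap("wrist"); a=snap("scene");t=snap("top")
for n,x in (("w7",w),("s7",a),("t7",t)): np.savez(n+".npz",i=x[0],K=x[1],W=x[2])
s=ctrl.sense();print(s['tool_pos'],s['tcp_rot'],s['wrist_force'],s['wrist_torque'],s['opening'],s['grasp_force'])
A=cv2.resize(a[0][225:315,280:380],(400,360),interpolation=cv2.INTER_CUBIC);B=cv2.resize(w[0][60:360,140:490],(400,343))
o=np.zeros((360,800,3),np.uint8);o[:,:400]=A;o[:343,400:]=B;cv2.imwrite("pics/c7.png",np.clip(o[:,:,::-1]*1.2,0,255).astype(np.uint8))
E
```

```text
time: 7.37
tool_pos: [0.6724, -0.0988, 0.0311]
tcp_rot: [-0.0, 0.974, 0.226, -0.001]
wrist_force: [-5.2, -1.1, 2.9]
opening: 0.0528
grasp_force: 54.2
[ 0.6724354  -0.09876282  0.03108381] [-4.87765804e-05  9.74174669e-01  2.25795246e-01 -4.68450347e-04] [-4.43343868 -1.24484336  2.91583779] [-0.02400585  1.19755827  0.18811732] 0.05297656112139342 54.249860839918256
```

View pics/c7.png

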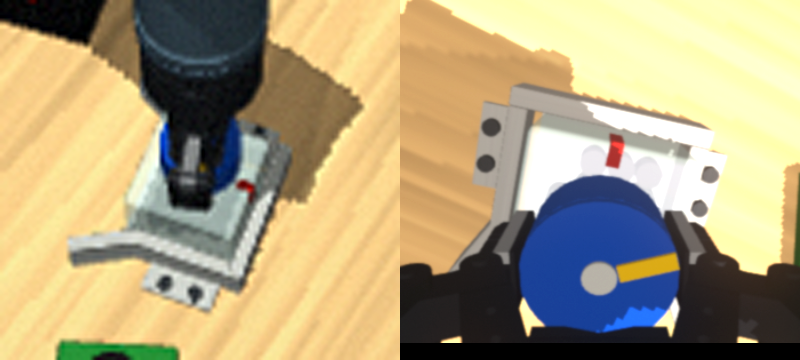

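The jar is between the nest's walls with the red mark leading. The wrist now reads 4.4 N back along the nest axis (plus moment), so it is against the back stop, and the pointer has not moved relative to the jar. I hold briefly, then unscrew.

```bash
python3 -m creep '[[0.001,0,0,0,-1],[0.001,0,0,0,-1],[0.001,0,0,0,-1],[0.001,0,0,0,-1]]' 70; python3 -m creep '[[0,0,0,-4,-1],[0,0,0,-9,-1],[0,0,0,-14,-1],[0,0,0,-19,-1],[0,0,0,-24,-1],[0,0,0,-29,-1],[0,0,0,-34,-1],[0,0,0,-38,-1]]'
cat > chk.py <<'E'
from h import *
np.set_printoptions(precision=4,suppress=True)
w=snap("wrist"); s=ctrl.sense(); K,W=w[1],w[2]; q=s['tcp_rot']
print(s['time'],s['tool_pos'],"yaw",np.degrees(2*np.arctan2(q[2],q[1])),s['wrist_force'],s['wrist_torque'],s['opening'],s['grasp_force'],"q7",s['qpos'][6])
hsv=cv2.cvtColor(w[0],cv2.COLOR_RGB2HSV); np.savez("last.npz",i=w[0],K=K,W=W)
import sys; zc=float(sys.argv[1]) if len(sys.argv)>1 else .105
for n,lo,hi,z in (("yel",(20,150,100),(33,255,255),zc),("red",(0,150,70),(6,255,255),.06)):
    m=cv2.inRange(hsv,lo,hi); m[:60]=0;m[345:]=0;m[:,:200]=0;m[:,430:]=0
    cs,_=cv2.findContours(m,0,2)
    for c in cs:
        if cv2.contourArea(c)>25:
            r=cv2.minAreaRect(c);bx=cv2.boxPoints(r)
            e=sorted([(np.linalg.norm(bx[i]-bx[(i+1)%4]),i) for i in range(4)])[:2]
            p=sorted([onz(K,W,*((bx[i]+bx[(i+1)%4])/2),z) for _,i in e],key=lambda v:v[0])
            print(n,np.round(r[0]),np.round(r[1]),p,"dir",np.degrees(np.arctan2(*(p[1]-p[0])[1::-1])))
E
python3 chk.py
```

```text
time: 7.85
tool_pos: [0.6731, -0.0987, 0.0313]
tcp_rot: [0.0, 0.974, 0.226, -0.001]
wrist_force: [-6.2, -1.8, 5.9]
opening: 0.053
grasp_force: 72.0
time: 8.52
tool_pos: [0.6722, -0.0974, 0.0314]
tcp_rot: [-0.001, 0.847, 0.532, -0.001]
wrist_force: [-9.3, 1.0, 9.0]
opening: 0.0531
grasp_force: 73.1
8.5667 [ 0.6722 -0.0974  0.0314] yaw 64.52736851545325 [-9.4083  1.5801  9.5391] [ 0.1543  2.0556 -0.0976] 0.05258822217062253 73.10326723381877 q7 -0.6149465280965827
yel [356. 293.] [15. 53.] [array([ 0.678 , -0.0995,  0.105 ]), array([ 0.6974, -0.1035,  0.105 ])] dir -11.543390394383385
red [363. 216.] [12. 21.] [array([ 0.6971, -0.0923,  0.06  ]), array([ 0.7071, -0.0896,  0.06  ])] dir 15.464032012101923
```

No slip: the pointer is at -11.5° and the red mark steady at about 15°. I turn the remaining 27° and ease the push slightly.

```bash
python3 -m creep '[[0,0,0,-5,-1],[0,0,0,-10,-1],[-0.001,-0.001,0,-15,-1],[-0.001,-0.001,0,-20,-1],[-0.001,-0.001,0,-25,-1],[-0.001,-0.001,0,-27,-1],[-0.001,-0.001,0,-27,-1],[-0.001,-0.001,0,-27,-1]]'; python3 chk.py .106
```

```text
time: 9.23
tool_pos: [0.6711, -0.0976, 0.0316]
tcp_rot: [-0.001, 0.7, 0.714, -0.001]
wrist_force: [-8.8, 1.6, 8.6]
opening: 0.0527
grasp_force: 73.1
9.2833 [ 0.6711 -0.0976  0.0316] yaw 91.0919003229938 [-9.2296  1.9569  8.9791] [ 0.1759  2.2049 -0.116 ] 0.05259254947144146 73.11391454190016 q7 -0.2194580763336263
yel [356. 293.] [15. 53.] [array([ 0.6772, -0.0963,  0.106 ]), array([ 0.6961, -0.091 ,  0.106 ])] dir 15.438165876657084
red [375. 240.] [ 9. 17.] [array([ 0.6978, -0.0924,  0.06  ]), array([ 0.7061, -0.0893,  0.06  ])] dir 20.058423604547084
```

The pointer (15.4°) meets the red mark (14–20°). I relieve the sideways push and start straight up, gently.

```bash
python3 -m creep '[[0,-0.001,0,0,-1],[0,-0.002,0,0,-1],[0,-0.002,0,0,-1],[0,-0.002,-0.002,0,-1],[0,-0.002,-0.005,0,-1],[0,-0.002,-0.008,0,-1],[0,-0.002,-0.01,0,-1],[0,-0.002,-0.01,0,-1]]'; python3 chk.py .116
```

```text
time: 9.95
tool_pos: [0.6711, -0.0987, 0.0416]
tcp_rot: [0.0, 0.7, 0.714, 0.0]
wrist_force: [-2.5, -0.6, -0.6]
opening: 0.0528
grasp_force: 73.3
10.0 [ 0.6707 -0.0987  0.0413] yaw 91.09470600972438 [-2.9631  0.6522  0.7811] [-0.0603  0.6028 -0.0214] 0.05263140283873977 73.30500237643719 q7 -0.2153933804946612
yel [357. 293.] [15. 53.] [array([ 0.6769, -0.0973,  0.116 ]), array([ 0.6959, -0.0921,  0.116 ])] dir 15.139055645945774
red [371. 232.] [10. 18.] [array([ 0.6967, -0.0929,  0.06  ]), array([ 0.7059, -0.0898,  0.06  ])] dir 18.287787521652007
```

The cap rises freely and the red mark has not moved, so the jar stayed down. I lift the other 31 mm.

```bash
python3 -m creep '[[0,0,-0.004,0,-1],[0,0,-0.01,0,-1],[0,0,-0.016,0,-1],[0,0,-0.022,0,-1],[0,0,-0.027,0,-1],[0,0,-0.031,0,-1],[0,0,-0.031,0,-1],[0,0,-0.031,0,-1]]'; python3 -m creep '[[0,0,0,0,-1],[0,0,0,0,-1],[0,0,0,0,-1]]'; python3 chk.py .146
python3 - <<'E'
from h import *
np.set_printoptions(precision=4,suppress=True)
d=np.load("last.npz");a=snap("scene");b=snap("top")
A=cv2.resize(a[0][205:305,280:380],(400,400),interpolation=cv2.INTER_CUBIC);B=cv2.resize(d["i"][60:360,140:490],(400,343))
o=np.zeros((400,800,3),np.uint8);o[:,:400]=A;o[:343,400:]=B;cv2.imwrite("pics/c8.png",np.clip(o[:,:,::-1]*1.2,0,255).astype(np.uint8))
E
```

```text
time: 10.67
tool_pos: [0.6708, -0.0987, 0.0724]
tcp_rot: [0.0, 0.7, 0.714, 0.0]
wrist_force: [0.5, -0.7, -1.2]
opening: 0.0524
grasp_force: 73.3
time: 10.92
tool_pos: [0.6702, -0.0987, 0.0716]
tcp_rot: [-0.0, 0.7, 0.714, -0.0]
wrist_force: [-0.3, -0.2, -0.1]
opening: 0.0528
grasp_force: 73.3
10.9667 [ 0.6703 -0.0987  0.0716] yaw 91.10417226065394 [-0.6629  0.0337  0.3918] [-0.0138 -0.0077 -0.0422] 0.05248831689873655 73.3131305873394 q7 -0.20102044010601933
yel [357. 293.] [15. 53.] [array([ 0.6762, -0.0973,  0.146 ]), array([ 0.6952, -0.0921,  0.146 ])] dir 15.211161838503052
red [363. 215.] [ 8. 15.] [array([ 0.6961, -0.0932,  0.06  ]), array([ 0.7051, -0.0906,  0.06  ])] dir 16.028553928789965
```

View pics/c8.png

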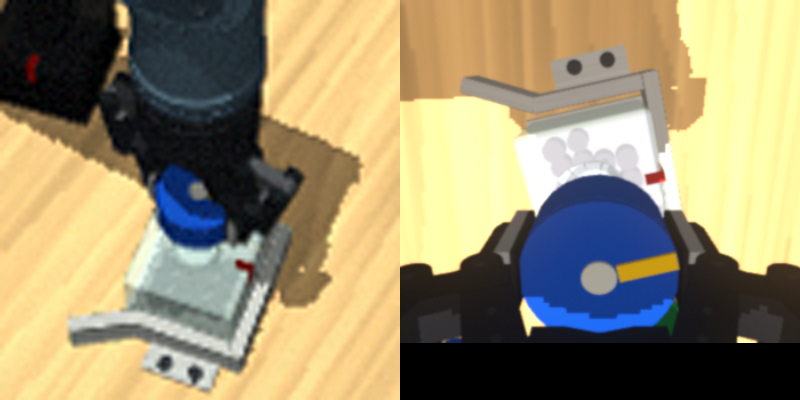

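The cap is held level about 2 cm above the mouth with the pointer (15°) in line with the red mark (16°). The jar is standing home in the nest and the arm is still.

```bash
python3 -c "
from plant import ctrl
print(ctrl.hand_in())"
```

```text
the job is handed in; nothing more can be done
None
```

The job is handed in (no verdict shown) at about 11 s: the jar stands home in the nest and the unscrewed cap is held about 2 cm above its mouth, pointer over the red mark; I slid the jar in by its gripped, locked cap rather than pushing its back face, and one first grasp missed because the real fingertips sit 40 mm behind the reported TCP.

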